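# Find the unbolted outlet cover on the bench duct and push it open

### The job

Only one of the four tip-up outlet covers on the bench's service duct is unbolted, and shut they all look alike. With a fingertip, gently press the black thumb plates one after another, without forcing the bolted ones, until you find the cover that rocks; then push the raised leaf of that cover over until it is fully open against its stop, and leave it standing open. Only press and push, never pinch a cover between the fingers, and leave the tools, tins and parts around it where they are.

Things in the scene. Friction and masses are not known exactly. Their poses are not given: they have to be found in the camera images.
- duct: bench service duct: fixed grey steel box 200 mm deep (its x), 580 mm long (y), 95 mm high, turned up to 13 degrees, four identical aluminium covers flush in its top. Origin: centre of its underside, on the bench; x across the duct away from the robot, y along it to the robot's left, z up. Exactly one cover, any of the four, is free; the others are held by hidden bolts under their tails
- cover_1: tip-up cover 1 from the left (1 = leftmost; 118 mm apart), 140 x 104 mm. Origin: mid-width on the pivot axis, 91 mm over the bench, 4 mm below the plate's top. Shut, its axes are as the duct's; z leans from vertical by the opening angle. All four are alike. The leaf reaches 85 mm from the pivot towards the robot (-x), the tail 55 mm away (+x). Plate 3 mm thick, 6 mm with the pan under the leaf
- cover_1_plate (a point): centre of the top of cover 1's thumb plate, a black ribbed rubber strip 30 x 70 mm (x, y), 5 mm proud, on the tail, 36 mm from the pivot (100 mm above the bench when shut); it is soft, sinking 1 mm per 5 N up to 4 mm, and turns with the cover
- cover_2: tip-up cover 2 from the left (1 = leftmost; 118 mm apart), 140 x 104 mm. Origin: mid-width on the pivot axis, 91 mm over the bench, 4 mm below the plate's top. Shut, its axes are as the duct's; z leans from vertical by the opening angle. All four are alike. Pressed on the tail, a free cover turns about +y: the tail dips into the duct (over 70 mm deep), the leaf rises. Stop at 1.75 rad, leaning back past upright
- cover_2_plate (a point): centre of the top of cover 2's thumb plate, a black ribbed rubber strip 30 x 70 mm (x, y), 5 mm proud, on the tail, 36 mm from the pivot (100 mm above the bench when shut); it is soft, sinking 1 mm per 5 N up to 4 mm, and turns with the cover
- cover_3: tip-up cover 3 from the left (1 = leftmost; 118 mm apart), 140 x 104 mm. Origin: mid-width on the pivot axis, 91 mm over the bench, 4 mm below the plate's top. Shut, its axes are as the duct's; z leans from vertical by the opening angle. All four are alike. The pivot is stiff: a free cover stays at any angle it is left at, and moves with 3 to 6 N on its thumb plate
- cover_3_plate (a point): centre of the top of cover 3's thumb plate, a black ribbed rubber strip 30 x 70 mm (x, y), 5 mm proud, on the tail, 36 mm from the pivot (100 mm above the bench when shut); it is soft, sinking 1 mm per 5 N up to 4 mm, and turns with the cover
- cover_4: tip-up cover 4 from the left (1 = leftmost; 118 mm apart), 140 x 104 mm. Origin: mid-width on the pivot axis, 91 mm over the bench, 4 mm below the plate's top. Shut, its axes are as the duct's; z leans from vertical by the opening angle. All four are alike. A bolted cover itself gives less than 1.5 mm at the tail. The leaf of a shut cover rests on a ledge: pressing it tells nothing
- cover_4_plate (a point): centre of the top of cover 4's thumb plate, a black ribbed rubber strip 30 x 70 mm (x, y), 5 mm proud, on the tail, 36 mm from the pivot (100 mm above the bench when shut); it is soft, sinking 1 mm per 5 N up to 4 mm, and turns with the cover
- socket: steel hexagon socket, 25 mm across, 38 mm high, standing on the duct's left end; origin centre of its foot; loose, to be left alone
- grease_tin: small red tin, 44 mm across, 34 mm high, standing on the duct's right end; origin centre of its foot; loose, to be left alone
- wheel_nut: steel wheel nut, 25 mm across, 28 mm high, standing on the duct's front ledge midway between covers 2 and 3; origin centre of its foot; loose, to be left alone
- spanner: steel spanner 190 mm long lying on the bench before the duct; origin under its middle, x along it; loose, to be left alone
- screwdriver: screwdriver 200 mm long lying on the bench before the duct; origin under its middle, x along it; loose, to be left alone
- spray_can: spray can, 62 mm across, 160 mm high, standing beside the left end of the duct; origin centre of its foot; loose, to be left alone
- oil_filter: blue oil filter, 73 mm across, 80 mm high, standing behind the duct; origin centre of its foot; loose, to be left alone
- parts_dish: round steel parts dish, 110 mm across, 30 mm high, beside the right end of the duct; origin centre of its foot; loose, to be left alone

How it is judged:
On the way, in this order (a step that is already met when the one before it is completed fails the run):
1. a fingertip on a cover makes it rock: its tail dips and its leaf rises at least 0.1 rad (((angle between cover_1's own z axis and vertical between 0.1 and 1.2 rad and contact force between the fingers and cover_1 above 0.5 N) or (angle between cover_2's own z axis and vertical between 0.1 and 1.2 rad and contact force between the fingers and cover_2 above 0.5 N) or (angle between cover_3's own z axis and vertical between 0.1 and 1.2 rad and contact force between the fingers and cover_3 above 0.5 N) or (angle between cover_4's own z axis and vertical between 0.1 and 1.2 rad and contact force between the fingers and cover_4 above 0.5 N))), for 0.05 s.
2. that cover is pushed open past 1.6 rad (angle between any of cover_1, cover_2, cover_3, cover_4's own z axis and vertical above 1.6 rad), for 0.2 s.
At the end, for the whole second after the job is handed in: one cover stands open at more than 1.6 rad (92 degrees; its stop is at 1.75 rad) by itself and at rest, and the other three are shut (below 0.06 rad) (((angle between cover_1's own z axis and vertical above 1.6 rad and angle between each of cover_2, cover_3, cover_4's own z axis and vertical below 0.06 rad) or (angle between cover_2's own z axis and vertical above 1.6 rad and angle between each of cover_1, cover_3, cover_4's own z axis and vertical below 0.06 rad) or (angle between cover_3's own z axis and vertical above 1.6 rad and angle between each of cover_1, cover_2, cover_4's own z axis and vertical below 0.06 rad) or (angle between cover_4's own z axis and vertical above 1.6 rad and angle between each of cover_1, cover_2, cover_3's own z axis and vertical below 0.06 rad)) and angular speed of each of cover_1, cover_2, cover_3, cover_4 below 0.1 rad/s); the robot touches nothing.
It fails at once if a cover is forced: pressed or pushed with more than 80 N (contact force between any of the fingers, the arm and cover_1 above 80 N or contact force between any of the fingers, the arm and cover_2 above 80 N or contact force between any of the fingers, the arm and cover_3 above 80 N or contact force between any of the fingers, the arm and cover_4 above 80 N).
It fails at once if a cover is pinched between the fingers (more than 4 N on its top and on its underside at once) ((contact force between the fingers and cover_1_c0 above 4 N and contact force between the fingers and cover_1_c1 above 4 N) or (contact force between the fingers and cover_2_c0 above 4 N and contact force between the fingers and cover_2_c1 above 4 N) or (contact force between the fingers and cover_3_c0 above 4 N and contact force between the fingers and cover_3_c1 above 4 N) or (contact force between the fingers and cover_4_c0 above 4 N and contact force between the fingers and cover_4_c1 above 4 N)).
It fails at once if a tool, tin or part nearby is shifted by more than 20 mm, lifted or knocked over (distance of any of socket, grease_tin, wheel_nut, spanner, screwdriver, spray_can, oil_filter, parts_dish from where it was at the start of the episode above 0.02 m or angle between any of socket, grease_tin, wheel_nut, spray_can, oil_filter, parts_dish's own z axis and vertical above 0.5 rad).
It also fails if it takes over 64 s, if anything falls off the work surface, if the arm or the gripper's body presses on something with over 40 N, if the wrist force passes 120 N, or if a joint passes its speed limit or range.

### The arm

A 6-joint arm with a two-finger parallel gripper is mounted at the origin on the work surface. World frame = base frame: x ahead of the robot, y to its left, z up, the work surface at z = 0. Lengths are in m, angles in rad, forces in N, time in s.
With the tool pointing down it reaches from about 0.35 to 0.95 m from the base axis. Payload 17.4 kg.
Tool frame: the origin (TCP) lies at the very end of the fingers, on their centre line; the grasp point (between the pads) lies robot.grasp_offset behind it (robot.grasp_offset is the distance from the TCP to the grasp point, in m); z points along the fingers, y is the direction in which the jaws open and shut (so a half turn about z gives the same grasp; the last joint's range is limited). The gripper opens to 93 mm and grips with 3 to 60 N. Pads are 15 mm wide; open, the fingers measure 128 mm over their backs; the gripper's body (75 mm by 188 mm) begins 65 mm behind the grasp point.
Start: joints at [1.258, 0.116, 1.442, -0, 1.584, -0.038], TCP at [0.183, 0.65, 0.219] pointing down, gripper open.
Joint ranges: [-2.83, 2.83], [-0.83, 2.19], [0.07, 2.5], [-1.14, 4.28], [0.01, 3], [-2.97, 2.97]. Speed limits (rad/s): [1.89, 1.89, 2.22, 3.14, 3.14, 3.14].

### API

Orientations are given as a unit quaternion [w, x, y, z].
In Python, from bench import robot gives the robot as it stands.
- The arm moves only by the tool arm_command, never from a script. Its argument "series" is text: rows parted by semicolons, each of 7 numbers parted by spaces: the shift along the tool's x, y, z in cm, then the turn, a rotation vector about the tool's x, y, z in rad, then the opening, from 0 (shut) to 1 (fully open). A call has 1 to 12 rows; each row is the pose to reach, as a shift and turn from the pose commanded when the call began, along the tool's axes at that moment; what a row does not reach only later rows make up. A row lasts 1/8 s, in which the tool goes at most 62.5 mm and 10.7 degrees, less where a joint would pass 70% of its speed; a pose out of reach is approached as far as the arm can. A call with a gripper value outside its range is refused whole. The fingers move at their own pace and stop on an object; "squeeze" is the grip in N (left out, the last holds). Time passes only in rows, so rows that repeat a pose let the fingers close. It gives the time, the measured TCP pose, the force and the opening at its end, in the units of the state.
- robot.get_obs(): the state, without advancing time (a new reading comes with each control period).
- robot.snapshot(name): name is "scene" or "top" or "wrist"; returns (picture, depth): 400x640x3 uint8, blue, green, red; 400x640 float32, m along the optical axis (not along the pixel's ray), 0 where there is no reading.
- robot.camera_info(name): a dict with "vfov" (degrees; the focal length in pixels is half the picture's height over the tangent of half this angle, whatever the lens; pixels are square), "cx", "cy" (the principal point, pixels), "R" (3x3) and "t" (3): a world point X has camera coordinates R X + t; the wrist camera has in their place "hand_eye" (4x4, takes a point from camera to tool coordinates, whose origin is the TCP and whose axes are the flange's). Camera axes: x right, y down, z forward; pixel columns grow to the right and rows downward; lengths in m; the calibration is good to about 2 mm. A picture is of the moment at which its call begins: read the wrist's pose just before it. camera_info takes no time and is no camera call.
- robot.hand_in(): hands the job in, once; it reports no verdict.
The state is a dict: "time": time; "joints": joint angles; "qd": joint speeds; "effort": joint torques, N m; "tcp_pos": TCP position; "ee_rot": TCP orientation; "wrist_force": force on the tool from outside, world axes, zero at the start; "ft_torque": the same for the moment, N m; "width": finger opening in m.
Only numpy, scipy, OpenCV 4.12 (cv2) and the standard library are available. Lean on these libraries where they do the work, as an engineer would, in place of code of your own. Each camera call takes 0.05 s, during which the arm holds its last target.

## Working session

There is one attempt and no reset: what is moved stays moved. The work goes in short steps, Python scripts to look and compute and a tool call to move; the robot and the scene stay as the last step left them, time stands still between calls to the robot, and variables do not carry over. Pictures are saved under pics/ and viewed, and the job is handed in when it is done.

Besides the shell and the picture viewer there is one more tool, called after ">>>" as name(argument=value, ...) on one line, values as JSON. arm_command: Moves the arm, as the interface text tells. Its arguments: {"type":"object","properties":{"series":{"type":"string"},"squeeze":{"type":"number"}},"required":["series"]}

```bash
ls; mkdir -p pics; python3 - <<'E'
from bench import robot
import cv2,numpy as np
o=robot.get_obs(); print(o)
for n in("scene","top"):
    p,d=robot.snapshot(n); cv2.imwrite(f"pics/{n}0.png",p); np.save(f"{n}d.npy",d); print(robot.camera_info(n))
print(robot.camera_info("wrist"),robot.grasp_offset)
E
```

```text
pics
{'time': 0.0, 'joints': array([ 1.25816630e+00,  1.16501812e-01,  1.44231635e+00, -1.88481090e-05,
        1.58400500e+00, -3.77787662e-02]), 'qd': array([ 1.06368824e-03,  4.53388101e-04, -1.67914416e-03,  9.41148903e-06,
       -1.63517728e-03, -1.02608803e-03]), 'effort': array([ 2.84106878e-03, -7.21225476e+01, -6.22636914e+01,  7.81774241e-02,
        2.30082421e-02, -4.97702206e-05]), 'tcp_pos': array([0.18312861, 0.64944998, 0.21786279]), 'ee_rot': array([-9.79658626e-05,  1.36993567e-01,  9.90571746e-01, -6.07479556e-04]), 'wrist_force': array([ 0.77529844, -0.14529163,  0.15032877]), 'ft_torque': array([-0.02140246,  0.02115294,  0.01045574]), 'width': 0.09328848610352106}
{'vfov': 46.74514324963255, 'cx': 320.86400434223225, 'cy': 201.21580747983154, 'R': array([[-0.58129152,  0.81352698, -0.0165538 ],
       [ 0.63797271,  0.44303599, -0.62984914],
       [-0.50506533, -0.37668683, -0.77654107]]), 't': array([ 0.30520867, -0.31285971,  1.50571019])}
{'vfov': 50.14389352367319, 'cx': 323.53883858526854, 'cy': 199.32504503652635, 'R': array([[ 0.01978446, -0.99960932,  0.01974284],
       [-0.99699132, -0.02120518, -0.0745563 ],
       [ 0.07494582, -0.01820839, -0.99702135]]), 't': array([0.0209279 , 0.54607607, 1.17780506])}
{'vfov': 60.15630441691556, 'cx': 322.3495598416319, 'cy': 194.85944655226388, 'hand_eye': array([[-3.03520679e-04, -9.64288327e-01, -2.64854544e-01,
         7.35341767e-02],
       [ 9.99999940e-01, -2.49066438e-04, -2.39183367e-04,
        -1.05697307e-04],
       [ 1.64675351e-04, -2.64854601e-01,  9.64288345e-01,
        -1.66695019e-01],
       [ 0.00000000e+00,  0.00000000e+00,  0.00000000e+00,
         1.00000000e+00]])} 0.0188
```

View pics/scene0.png

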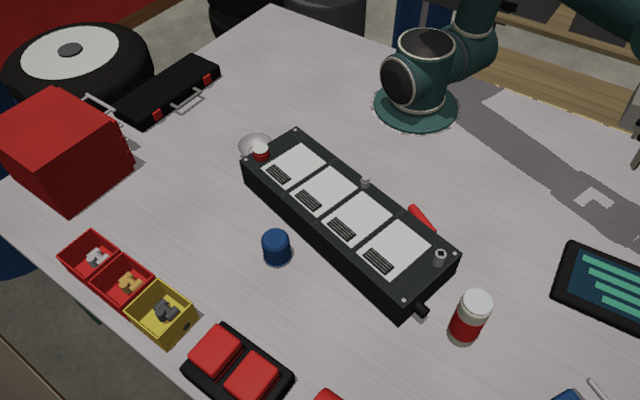

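View pics/top0.png

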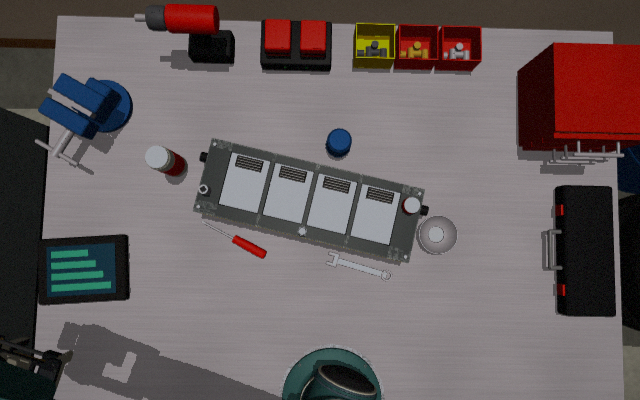

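The covers are the white quads (top view: centres near (243,181), (287,192), (332,203), (375,213)), with dark thumb plates at their far ends. I'll measure these next.

```bash
cat > h.py <<'E'
import numpy as np,cv2
from bench import robot
def ray(n,uv,z):
    c=robot.camera_info(n);R=np.array(c["R"]);t=np.array(c["t"]);f=200/np.tan(np.radians(c["vfov"]/2))
    C=-R.T@t; d=R.T@np.array([(uv[0]-c["cx"])/f,(uv[1]-c["cy"])/f,1.]); return C+d*(z-C[2])/d[2]
def covers(p):
    g=p.min(axis=2); m=(g>185).astype(np.uint8)
    return g,m
E
python3 - <<'E'
from h import *
p=cv2.imread("pics/top0.png"); g=cv2.cvtColor(p,cv2.COLOR_BGR2GRAY)
roi=np.zeros_like(g); cv2.fillPoly(roi,[np.array([[212,140],[425,188],[408,262],[196,212]])],255)
m=((g>150)&(roi>0)).astype(np.uint8)
cs,_=cv2.findContours(m,cv2.RETR_EXTERNAL,cv2.CHAIN_APPROX_NONE)
for c in cs:
    if cv2.contourArea(c)<600: continue
    r=cv2.minAreaRect(c); b=cv2.boxPoints(r); 
    w=[ray("top",q,.095)[:2] for q in b]
    print(np.round(r[0],1),np.round(ray("top",r[0],.095)[:2],4),np.round(w,3).tolist())
    bm=np.zeros_like(g); cv2.fillPoly(bm,[b.astype(int)],255); bm=cv2.erode(bm,np.ones((5,5)))
    ys,xs=np.nonzero((bm>0)&(g<120)); q=(xs.mean(),ys.mean()); print("  plate",np.round(q,1),len(xs),np.round(ray("top",q,.1)[:2],4))
cv2.imwrite("pics/topz.png",cv2.resize(p[120:280,180:440],None,fx=3,fy=3,interpolation=2))
ps=cv2.imread("pics/scene0.png");cv2.imwrite("pics/scz.png",cv2.resize(ps[120:330,230:470],None,fx=2.8,fy=2.8,interpolation=2))
E
```

```text
[375.2 213.9] [ 0.5043 -0.103 ] [[0.448, -0.038], [0.582, -0.068], [0.561, -0.168], [0.427, -0.138]]
  plate [379.5 195.6] 289 [ 0.5523 -0.1131]
[331.5 203.4] [0.5297 0.0123] [[0.474, 0.077], [0.608, 0.047], [0.586, -0.053], [0.452, -0.022]]
  plate [335.9 184.9] 297 [0.5782 0.0018]
[287.8 192.8] [0.555  0.1277] [[0.5, 0.192], [0.634, 0.163], [0.611, 0.063], [0.477, 0.093]]
  plate [292.2 174.3] 297 [0.6035 0.117 ]
[244.1 182.1] [0.5808 0.243 ] [[0.525, 0.307], [0.66, 0.278], [0.637, 0.178], [0.502, 0.208]]
  plate [248.5 163.6] 312 [0.6293 0.2321]
```

View pics/topz.png

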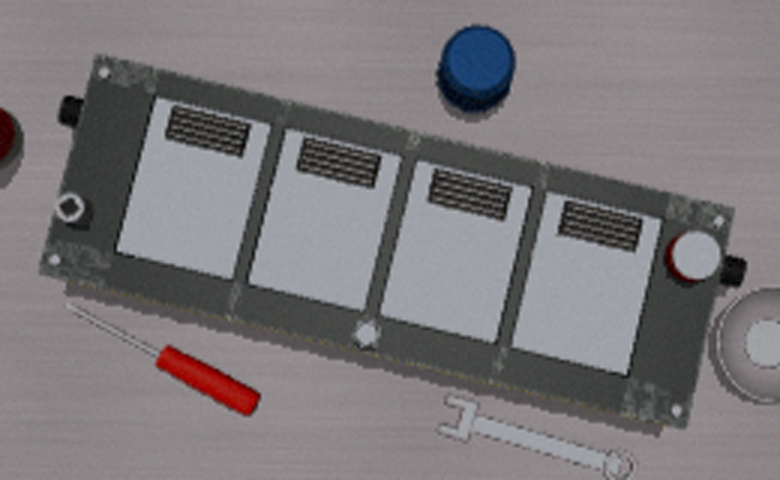

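```bash
cat >> h.py <<'E'
from scipy.spatial.transform import Rotation as Ro
ps=np.radians(-12.5)
xd=np.array([np.cos(ps),np.sin(ps),0]); yd=np.array([-np.sin(ps),np.cos(ps),0])
PL=[np.array([.6306,.2320,.1]),np.array([.6048,.1167,.1]),np.array([.5795,.0013,.1]),np.array([.5541,-.1140,.1])]
PIV=[p-.036*xd-[0,0,.009] for p in PL]
RT=np.column_stack([-xd,yd,[0,0,-1]])
def st():
    o=robot.get_obs();q=o["ee_rot"];R=Ro.from_quat([q[1],q[2],q[3],q[0]]).as_matrix();return o,R
def go(T,Rt=RT):
    o,R=st(); s=R.T@(np.array(T)-o["tcp_pos"])*100; r=Ro.from_matrix(R.T@Rt).as_rotvec()
    print("shift cm",np.round(s,2),"rot",np.round(r,3))
E
python3 - <<'E'
from h import *
go(PL[0]+[0,0,.06]); go(PL[0]+[0,0,.01])
E
```

```text
shift cm [-54.4  -28.03   5.82] rot [-0.001 -0.    -0.057]
shift cm [-54.4  -28.03  10.82] rot [-0.001 -0.    -0.057]
```

>>> arm_command(series="-5 -2.5 0 0 0 0 0; -10 -5 0 0 0 0 0; -15 -7.5 0 0 0 0 0; -20 -10 0 0 0 -0.02 0; -25 -12.5 0 0 0 -0.03 0; -30 -15.5 0 0 0 -0.04 0; -35 -18 0 0 0 -0.057 0; -40 -20.5 0 0 0 -0.057 0; -45 -23 0 0 0 -0.057 0; -50 -25.5 0 0 0 -0.057 0; -54.4 -28 2 0 0 -0.057 0; -54.4 -28 5 0 0 -0.057 0", squeeze=20)

```text
time: 1.6
tcp_pos: [0.6328, 0.23, 0.1679]
ee_rot: [0.0, 0.11, 0.994, -0.0]
wrist_force: [-0.5, 0.0, -0.8]
width: 0.0003
```

```bash
python3 - <<'E'
from h import *
o,_=st();print(o["time"],o["tcp_pos"],o["width"],o["wrist_force"])
go(PL[0]+[0,0,.005])
E
```

```text
1.6 [0.63282945 0.22996478 0.16793427] 0.0003351990111279539 [-0.51349022  0.00691459 -0.82902502]
shift cm [0.27 0.15 6.29] rot [-0.     0.001 -0.003]
```

>>> arm_command(series="0.2 0.1 3 0 0 0 0; 0.2 0.1 5.8 0 0 0 0; 0.2 0.1 6.3 0 0 0 0; 0.2 0.1 6.6 0 0 0 0; 0.2 0.1 6.8 0 0 0 0; 0.2 0.1 6.8 0 0 0 0")

```text
time: 2.35
tcp_pos: [0.6293, 0.2341, 0.1014]
ee_rot: [0.0, 0.109, 0.994, 0.0]
wrist_force: [-0.3, -0.8, -0.7]
width: 0.0006
```

>>> arm_command(series="0 0 0.1 0 0 0 0; 0 0 0.2 0 0 0 0; 0 0 0.2 0 0 0 0")

```text
time: 2.72
tcp_pos: [0.6292, 0.234, 0.099]
ee_rot: [0.0, 0.109, 0.994, 0.0]
wrist_force: [0.2, -0.1, 3.5]
width: 0.0007
```

>>> arm_command(series="0 0 0.1 0 0 0 0; 0 0 0.2 0 0 0 0; 0 0 0.2 0 0 0 0")

```text
time: 3.1
tcp_pos: [0.6293, 0.234, 0.0976]
ee_rot: [0.0, 0.109, 0.994, 0.0]
wrist_force: [-2.4, 0.2, 10.3]
width: 0.0003
```

10.3 N with the depth explained by the rubber means cover 1 is bolted. On to cover 2.

```bash
python3 - <<'E'
from h import *
go(PL[1]+[0,0,-.001])
E
```

```text
shift cm [ -0.15 -11.99  -0.15] rot [0.    0.001 0.   ]
```

>>> arm_command(series="0 0 -2.5 0 0 0 0; -0.1 -6 -2.5 0 0 0 0; -0.1 -11.9 -2.5 0 0 0 0; -0.1 -11.9 -2.3 0 0 0 0; -0.1 -11.9 -0.6 0 0 0 0; -0.1 -11.9 -0.2 0 0 0 0; -0.1 -11.9 -0.1 0 0 0 0; -0.1 -11.9 0 0 0 0 0; -0.1 -11.9 0 0 0 0 0")

```text
time: 4.22
tcp_pos: [0.6042, 0.1183, 0.0969]
ee_rot: [-0.0, 0.108, 0.994, -0.001]
wrist_force: [-6.5, -5.4, 13.7]
width: 0.0008
```

Cover 2 is also bolted (13.7 N, no give). Cover 3 next.

```bash
python3 - <<'E'
from h import *
go(PL[2]+[0,0,-.001])
E
```

```text
shift cm [ -0.1  -11.96  -0.2 ] rot [-0.001 -0.001  0.002]
```

>>> arm_command(series="0 0 -2.5 0 0 0 0; -0.1 -6 -2.5 0 0 0 0; -0.1 -11.9 -2.5 0 0 0 0; -0.1 -11.9 -2.3 0 0 0 0; -0.1 -11.9 -0.6 0 0 0 0; -0.1 -11.9 -0.2 0 0 0 0; -0.1 -11.9 -0.1 0 0 0 0; -0.1 -11.9 0 0 0 0 0; -0.1 -11.9 0 0 0 0 0")

```text
time: 5.35
tcp_pos: [0.5796, 0.0024, 0.0968]
ee_rot: [-0.0, 0.108, 0.994, -0.0]
wrist_force: [-6.5, -1.8, 13.1]
width: 0.0004
```

```bash
python3 - <<'E'
from h import *
go(PL[3]+[0,0,-.001])
E
```

```text
shift cm [-1.000e-02 -1.192e+01 -2.200e-01] rot [-0.001 -0.001  0.002]
```

>>> arm_command(series="0 0 -2.5 0 0 0 0; 0 -6 -2.5 0 0 0 0; 0 -11.9 -2.5 0 0 0 0; 0 -11.9 -2.3 0 0 0 0; 0 -11.9 -0.6 0 0 0 0; 0 -11.9 -0.2 0 0 0 0; 0 -11.9 -0.1 0 0 0 0; 0 -11.9 0 0 0 0 0; 0 -11.9 0 0 0 0 0")

```text
time: 6.48
tcp_pos: [0.5542, -0.1137, 0.0966]
ee_rot: [-0.0, 0.108, 0.994, 0.0]
wrist_force: [-0.1, 3.3, 4.7]
width: 0.0009
```

Only 4.7 N here, so cover 4 is yielding. I'll press further.

>>> arm_command(series="0 0 0.3 0 0 0 0; 0 0 0.6 0 0 0 0; 0 0 0.9 0 0 0 0; 0 0 0.9 0 0 0 0")

```text
time: 6.98
tcp_pos: [0.5544, -0.114, 0.0877]
ee_rot: [0.0, 0.108, 0.994, 0.0]
wrist_force: [3.8, 2.2, 3.3]
width: 0.0007
```

>>> arm_command(series="0 0 0.3 0 0 0 0; 0 0 0.6 0 0 0 0; 0 0 0.9 0 0 0 0; 0 0 1.2 0 0 0 0; 0 0 1.2 0 0 0 0")

```text
time: 7.6
tcp_pos: [0.554, -0.1146, 0.0755]
ee_rot: [-0.0, 0.108, 0.994, -0.0]
wrist_force: [1.8, -0.2, 2.0]
width: 0.0005
```

```bash
python3 - <<'E'
from h import *
p,d=robot.snapshot("scene");cv2.imwrite("pics/s1.png",cv2.resize(p[100:300,200:480],None,fx=2.8,fy=2.8,interpolation=2))
go(PL[3]+[0,0,.1])
E
```

```text
shift cm [  0.     0.07 -12.44] rot [-0.     0.     0.001]
```

View pics/s1.png

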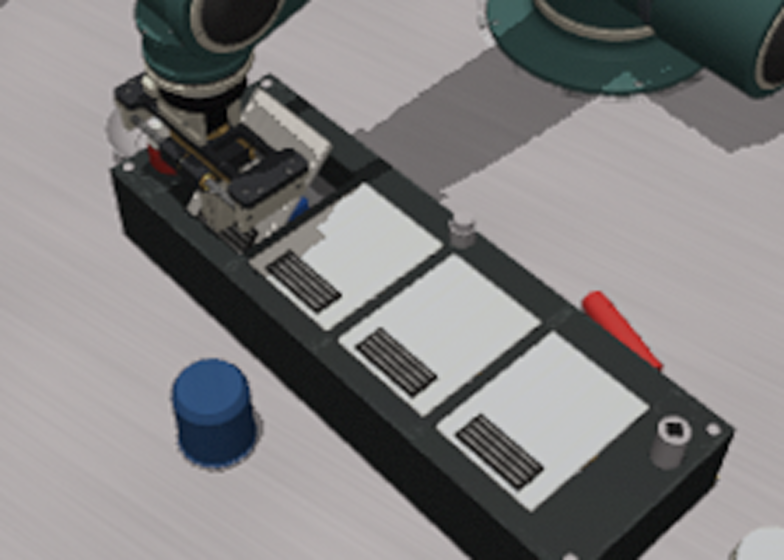

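The leaf of cover 4 is up by roughly 0.75 rad (crop, around (290,135)), and the other covers are still flush. I'll press slightly deeper so the push has a better lever, then withdraw upward.

>>> arm_command(series="0 0 0.3 0 0 0 0; 0 0 0.6 0 0 0 0; 0 0 0.9 0 0 0 0; 0 0 0.9 0 0 0 0")

```text
time: 8.15
tcp_pos: [0.5537, -0.115, 0.0662]
ee_rot: [-0.0, 0.109, 0.994, 0.0]
wrist_force: [2.2, -0.4, 0.2]
width: 0.0004
```

>>> arm_command(series="0 0 -2 0 0 0 0; 0 0 -7 0 0 0 0; 0 0 -13 0 0 0 0; 0 0 -14.5 0 0 0 0; 0 0 -14.5 0 0 0 0")

```text
time: 8.78
tcp_pos: [0.554, -0.1151, 0.213]
ee_rot: [0.001, 0.109, 0.994, -0.0]
wrist_force: [-0.0, -0.2, 0.1]
width: 0.0008
```

```bash
python3 - <<'E'
from h import *
go(PIV[3]-.14*xd+[0,0,.12]);go(PIV[3]-.11*xd+[0,0,.03])
p,d=robot.snapshot("scene");cv2.imwrite("pics/s2.png",cv2.resize(p[100:300,200:480],None,fx=2.8,fy=2.8,interpolation=2))
E
```

```text
shift cm [17.61  0.11  0.17] rot [-0.     0.002  0.   ]
shift cm [14.63  0.11  9.17] rot [-0.     0.002  0.   ]
```

View pics/s2.png

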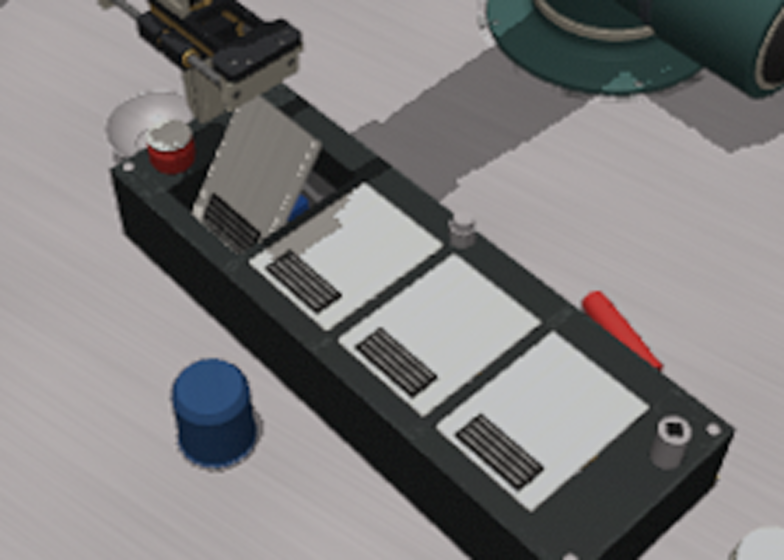

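>>> arm_command(series="5 0 0 0 0 0 0; 10 0.1 0 0 0 0 0; 14.6 0.1 0 0 0 0 0; 14.6 0.1 0 0 0 0 0; 14.6 0.1 4 0 0 0 0; 14.6 0.1 7.5 0 0 0 0; 14.6 0.1 7.5 0 0 0 0")

```text
time: 9.7
tcp_pos: [0.4104, -0.0822, 0.1334]
ee_rot: [-0.003, 0.109, 0.994, 0.0]
wrist_force: [0.2, -0.7, 1.0]
width: 0.0003
```

```bash
python3 - <<'E'
from h import *
o,_=st(); print(o["tcp_pos"],(o["tcp_pos"]-PIV[3])@xd,(o["tcp_pos"]-PIV[3])@yd)
go(PIV[3]-.05*xd+[0,0,.045]);go(PIV[3]+[0,0,.045])
p,d=robot.snapshot("scene");cv2.imwrite("pics/s3.png",cv2.resize(p[60:260,200:480],None,fx=2.8,fy=2.8,interpolation=2))
E
```

```text
[ 0.41043388 -0.08222078  0.13343676] -0.11113893824140095 -6.911106676839207e-05
shift cm [-6.11  0.01 -0.29] rot [ 0.    -0.006  0.   ]
shift cm [-11.11   0.    -0.32] rot [ 0.    -0.006  0.   ]
```

View pics/s3.png

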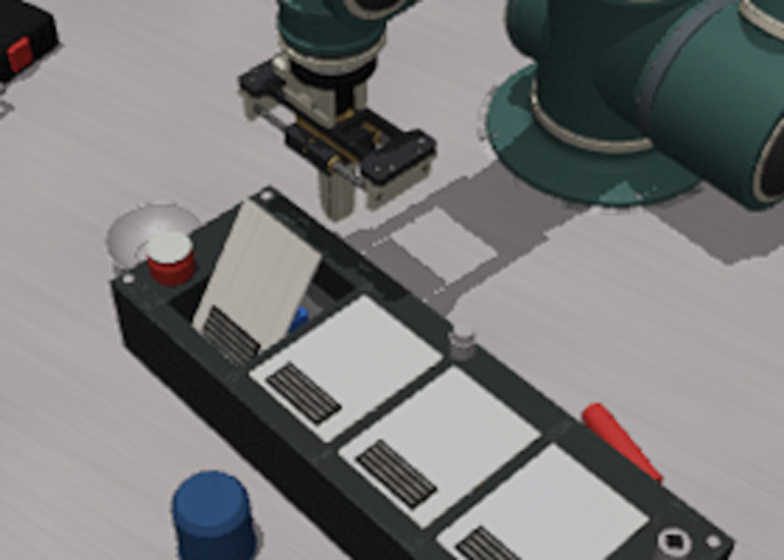

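>>> arm_command(series="-2.5 0 0 0 0 0 0; -5 0 0 0 0 0 0; -6 0 0 0 0 0 0; -7 0 0 0 0 0 0; -8 0 0 0 0 0 0; -9 0 0 0 0 0 0; -9.6 0 0 0 0 0 0; -9.6 0 0 0 0 0 0")

```text
time: 10.75
tcp_pos: [0.5055, -0.1033, 0.1365]
ee_rot: [-0.0, 0.109, 0.994, 0.0]
wrist_force: [0.2, -0.2, 0.3]
width: 0.0006
```

>>> arm_command(series="-0.4 0 0 0 0 0 0; -0.8 0 0 0 0 0 0; -1.1 0 0 0 0 0 0; -1.1 0 0 0 0 0 0")

```text
time: 11.25
tcp_pos: [0.5161, -0.1056, 0.1365]
ee_rot: [-0.0, 0.109, 0.994, 0.0]
wrist_force: [0.0, 0.4, 0.3]
width: 0.0005
```

```bash
python3 - <<'E'
from h import *
o,_=st(); print(o["tcp_pos"],(o["tcp_pos"]-PIV[3])@xd,o["wrist_force"]@xd)
E
```

```text
[ 0.51612919 -0.10564266  0.13649516] -0.0028796125190651226 -0.05660469738833795
```

>>> arm_command(series="-0.2 0 0 0 0 0 0; -0.3 0 0 0 0 0 0; -0.3 0 0 0 0 0 0")

```text
time: 11.62
tcp_pos: [0.5176, -0.106, 0.1364]
ee_rot: [-0.002, 0.109, 0.994, 0.0]
wrist_force: [-14.7, 3.6, 4.8]
width: 0.0004
```

```bash
python3 - <<'E'
from h import *
p,d=robot.snapshot("scene");cv2.imwrite("pics/s4.png",cv2.resize(p[60:260,200:480],None,fx=2.8,fy=2.8,interpolation=2))
E
```

```text
(no output)
```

View pics/s4.png

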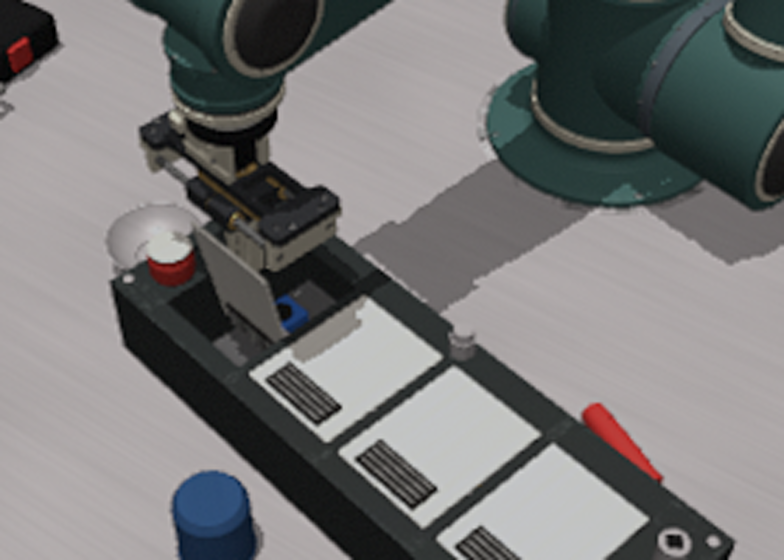

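The cover is past upright, and 15 N came on within 2 mm at the position I expected for the stop. I'll back off along -x, then lift and check.

>>> arm_command(series="1 0 0 0 0 0 0; 4 0 0 0 0 0 0; 8 0 0 0 0 0 0; 11 0 0 0 0 0 0; 11 0 -5 0 0 0 0; 11 0 -10 0 0 0 0; 11 10 -10 0 0 0 0; 11 10 -10 0 0 0 0")

```text
time: 12.68
tcp_pos: [0.4334, 0.0166, 0.2376]
ee_rot: [0.001, 0.109, 0.994, 0.0]
wrist_force: [-0.8, 0.3, -1.2]
width: 0.0003
```

```bash
python3 - <<'E'
from h import *
for n in("scene","top"):
    p,d=robot.snapshot(n); cv2.imwrite(f"pics/{n}5.png",cv2.resize(p[100:300,180:460],None,fx=2.8,fy=2.8,interpolation=2))
    c=robot.camera_info(n);R=np.array(c["R"]);t=np.array(c["t"]);f=200/np.tan(np.radians(c["vfov"]/2))
    v,u=np.mgrid[:400,:640]; X=np.stack([(u-c["cx"])/f*d,(v-c["cy"])/f*d,d],-1)[d>0]
    W=(X-t)@R; q=W-PIV[3]; a,b,z=q@xd,q@yd,q[:,2]
    m=(abs(b)<.05)&(abs(a)<.05)&(z>.015)&(z<.1); print(n,m.sum(), z[m].max() if m.any() else None)
    if m.sum()>20:
        k=np.polyfit(z[m],a[m],1); print(k, "angle",np.pi/2+np.arctan(k[0]))
print(robot.get_obs()["wrist_force"])
E
```

```text
scene 321 0.08517986197714704
[0.16666989 0.00641579] angle 1.7359481421046616
top 384 0.08677221490842903
[ 0.23341479 -0.00361745] angle 1.8001055105424422
[-0.06178021 -1.26933369 -0.05075883]
```

View pics/scene5.png

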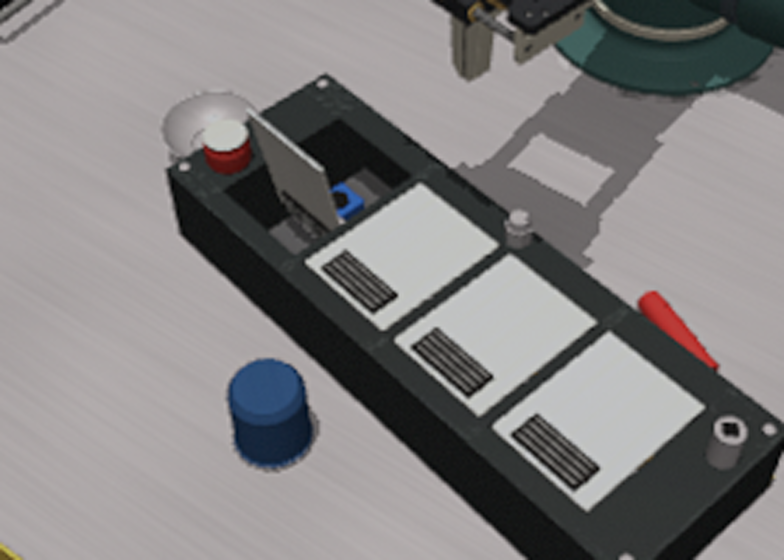

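View pics/top5.png

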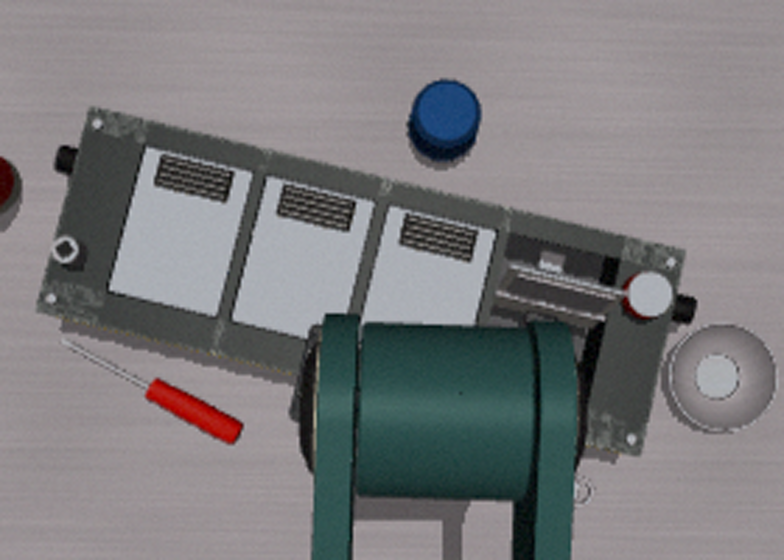

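Cover 4 stands open at about 1.74 rad, the other covers are shut, nothing visible has moved, and the arm is clear.

```bash
python3 -c "
from bench import robot
print(robot.hand_in())"
```

```text
the job is handed in; nothing more can be done
None
```

Cover 4, the rightmost, is the free one. It now stands open against its stop, and I handed the job in at about 12.8 s of the 64 s allowed.

- **Finding the cover:** I pressed the thumb plates with the closed fingers. Covers 1, 2 and 3 held firm at about 10 to 14 N, while cover 4 gave way at under 5 N.
- **Opening it:** I pressed cover 4's tail down until the leaf stood at roughly 1 rad. I then pushed the leaf over from the robot side until about 15 N came up at the position I expected for the stop. After that I backed the arm clear.
- **Last checks:** The scene camera's depth gave an opening angle of 1.74 rad and the top camera's gave 1.80 rad. That small disagreement is within depth noise, and the stop is at 1.75 rad. The other three covers looked shut. The wrist force was near zero, and the loose parts I could see looked unmoved. In the last pictures the arm hid most of the spanner and the crop left out most of the spray can.

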